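Set a culture dish on the viewing stage with a forked lifter

ROBOT

A 7-joint arm with a two-finger parallel gripper is mounted at the origin on a cart in front of the work surface, level with it; the furniture and walls round the work are solid. World frame = base frame: x ahead of the robot, y to its left, z up, the work surface at z = 0. Lengths are in m, angles in rad, forces in N, time in s.
With the tool pointing down it reaches from about 0.35 to 0.9 m from the base axis. Payload 7.2 kg.
Tool frame: the origin (TCP) lies on the front face of the gripper's body, between the roots of the fingers; the fingertips stand 80 mm ahead of it and the grasp point (between the pads) lies 61 mm ahead of it; z points along the fingers, y is the direction in which the jaws open and shut (so a half turn about z gives the same grasp; the last joint's range is limited). The gripper opens to 88 mm and grips with 3 to 60 N. Pads are 20 mm wide; open, the fingers measure 115 mm over their backs; the gripper's body (75 mm by 178 mm) begins 61 mm behind the grasp point.
Start: joints at [1.224, 0.411, -0.013, 1.596, 0.006, 1.134, -0.082], TCP at [0.172, -0.601, 0.303] pointing down, gripper open.
Joint ranges: [-2.95, 2.95], [-0.29, 1.99], [-1.47, 1.44], [0.14, 2.54], [-1.03, 4.17], [0.13, 1.85], [-2.86, 2.86]. Speed limits (rad/s): [2.39, 2.39, 3.01, 3.01, 3.14, 3.14, 3.14].

INTERFACE

Orientations are given as [roll, pitch, yaw] about the fixed x, y, z axes, in that order (R = Rz(yaw) Ry(pitch) Rx(roll)).
In Python, from bench import * gives the robot as it stands.
- The arm moves only by the shell command python3 -m inch 'ROWS'. ROWS is JSON, a list of rows, each a list of 7 numbers: the shift along the tool's x, y, z in units of 300 mm (1.0 is 300 mm), then the turn, a rotation vector about the tool's x, y, z in units of 0.5 rad (1.0 is 0.5 rad), then the opening, from -1 (shut) to 1 (fully open). In form: [[dx, dy, dz, wx, wy, wz, fingers], ...]. A call has 1 to 8 rows; each row is the pose to reach, as a shift and turn from the pose commanded when the call began, along the tool's axes at that moment; what a row does not reach only later rows make up. A row lasts 1/8 s, in which the tool goes at most 62.5 mm and 10.7 degrees, less where a joint would pass 70% of its speed; a pose out of reach is approached as far as the arm can. A call with a number of a shift or a turn outside -1 to 1 is refused whole. A call with a gripper value outside its range is refused whole. The fingers move at their own pace and stop on an object; the grip force is fixed at half the most. Time passes only in rows, so rows that repeat a pose let the fingers close. It gives the time, the measured TCP pose, the force and the opening at its end, in the units of the state.
- observe(): the state, without advancing time (a new reading comes with each control period).
- get_image(name): name is "scene" or "top" or "wrist"; returns a dict with "img" (420x560x3 uint8, red, green, blue), "K" (3x3 intrinsics, pixels), "D" ([k1, k2, p1, p2, k3] as OpenCV has them; the pictures are not rectified), "rvec" (rotation vector, rad) and "tvec" (3), from world to camera coordinates, as OpenCV has them. Camera axes: x right, y down, z forward; pixel columns grow to the right and rows downward; lengths in m; the calibration is good to about 2 mm. A picture is of the moment at which its call begins. There is no depth.
- sign_off(): hands the job in, once; it reports no verdict.
The state is a dict: "t": time; "joint_positions": joint angles; "joint_velocities": joint speeds; "joint_torque": joint torques, N m; "position": TCP position; "tcp_rot": TCP orientation; "contact_force": force on the tool from outside, world axes, zero at the start; "moment": the same for the moment, N m; "grip_width": finger opening in m.
Only numpy, scipy, OpenCV 4.12 (cv2) and the standard library are available. Lean on these libraries where they do the work, as an engineer would, in place of code of your own. Each camera call takes 0.05 s, during which the arm holds its last target. There are 200 camera calls.

TASK

The culture dish with the tan agar lies loose on the flat fork of the dish lifter. Take the lifter by its upright black grip, carry the dish on it, level and without touching the dish with the fingers, to the round viewing stage (not the square block), and lower the fork around the stage until the dish stands centred on top of it and the lifter lies flat on the bench. Let go of the lifter and leave it there; never tip or drop the dish.

Things in the scene. Friction and masses are not known exactly. Their poses are not given: they have to be found in the camera images.
- lifter_grip (a point): Dish lifter, loose flat steel tool, 0.35 kg, lying on the bench. Point: centre of its upright black grip, a block 36 mm long (x), 20 mm thick (y), 4 to 62 mm above the tool's underside; the point is 34 mm above the underside. Pinch it across the 20 mm, from above. x points to the fork, z up. A tail with a weight (32 mm across, 22 high) reaches 101 mm behind the grip; the loaded tool balances at the grip.
- lifter_seat (a point): The lifter's dish seat: point on top of its fork, midway between the tines, 85 mm ahead (+x) of the grip point, 4 mm above the underside; axes as the grip's. The fork is a 4 mm plate, 92 mm wide: two tines 14 mm wide, 64 mm gap between them, open at the tips. The gap ends 32 mm behind this point, the tines 47 mm ahead of it.
- dish_mid (a point): Round glass culture dish with tan agar, 94 mm across, 17 mm high, 0.06 kg, lying loose on the lifter's fork within a few mm of the seat, nothing holds it but friction. This point is its centre, half-way up (8.5 mm above its underside); z up. At the start its underside is 4 mm above the bench.
- stage_top (a point): Viewing stage: round aluminium pedestal 40 mm in diameter and 30 mm high with a thin white top, bolted to the bench. It fits in the fork's gap with 12 mm to spare each side. Point: centre of its top. 0.14 to 0.28 m to its left or right stands the wrong support, a square block 40 x 40 mm of the same height and material.
Not all that is in view belongs to the job. What is shaped like the part that bears stage_top but orange or red is not meant.

How it is judged:
By the outcome, as a careful person would: the job done as asked, in the order asked, and still so for the second after the job is handed in, with the robot touching nothing.
It also fails if it takes over 54 s, if anything falls off the work surface, if the arm or the gripper's body presses on something with over 40 N, if the wrist force passes 120 N, or if a joint passes its speed limit or range.

## Working session

There is one attempt and no reset: what is moved stays moved. The work goes in short steps, Python scripts to look and compute and a shell command to move; the robot and the scene stay as the last step left them, time stands still between calls to the robot, and variables do not carry over. Pictures are saved under pics/ and viewed, about 8 in all and at most 12, crops included, and the job is handed in when it is done.

```bash
mkdir -p pics; ls
python3 - <<'E'
from bench import *
import cv2,numpy as np,pickle
o=observe();print(o['t'],o['position'],o['tcp_rot'],o['grip_width'],o['contact_force'])
for n in ("scene","top"):
    d=get_image(n);pickle.dump(d,open(f'{n}0.pkl','wb'));cv2.imwrite(f'pics/{n}0.png',cv2.resize(d['img'][:,:,::-1],(800,600)))
    print(n,d['K'],d['D'],d['rvec'],d['tvec'])
E
```

```text
pics
0.0 [ 0.17187335 -0.6005017   0.30180595] [-3.13998311e+00  1.35735777e-04  2.78899039e-01] 0.08798097991254873 [-0.44828306 -0.27522928 -0.60901831]
scene [[441.11858155   0.         278.70656595]
 [  0.         441.11858155 211.74936794]
 [  0.           0.           1.        ]] [0.04240045 0.         0.         0.         0.        ] [ 0.63726976 -2.69939656  1.03118369] [0.44938267 0.23736575 0.92128503]
top [[434.45289073   0.         285.24351172]
 [  0.         434.45289073 207.69441058]
 [  0.           0.           1.        ]] [0.04401455 0.         0.         0.         0.        ] [ 2.1894989  -2.14408039  0.04952952] [-0.04032095  0.54170686  0.94899353]
```

View pics/top0.png

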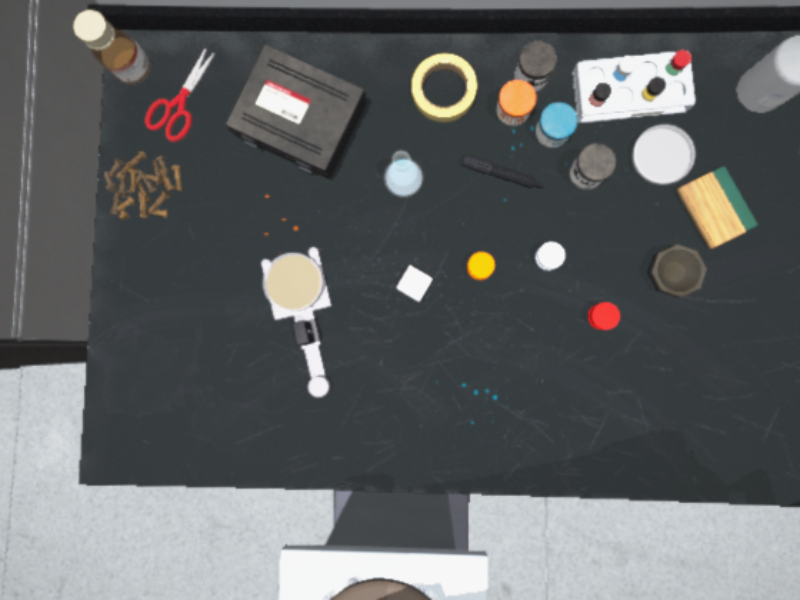

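View pics/scene0.png

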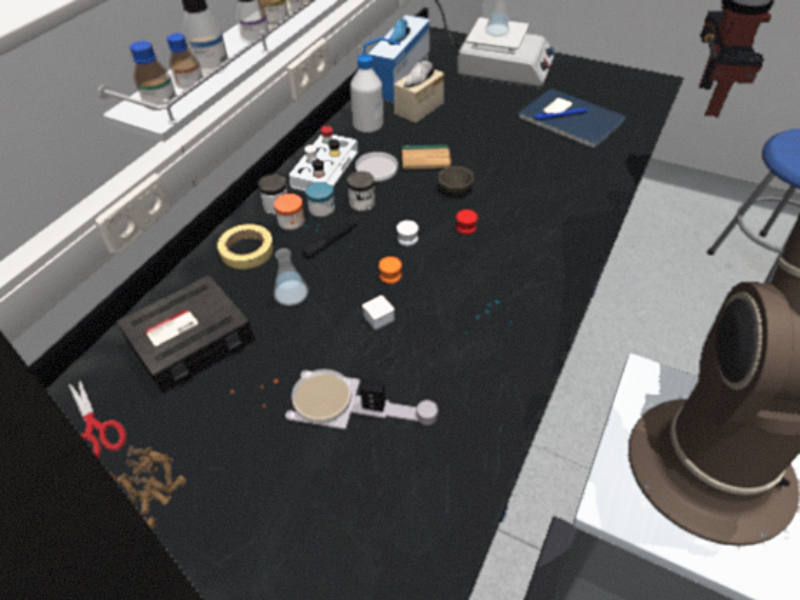

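Top view, 800×600 pixels: the lifter's grip is at about (306,333), the dish at (294,282) and the tail weight at (318,386).

Stage candidates are the white round (550,255), white square (414,283), orange round (481,265) and red round (604,316). The white round one fits: it is round with a white top, and the square block stands to its left. I'll confirm it in a crop.

Run:
```python
import cv2,numpy as np,pickle
t=pickle.load(open('top0.pkl','rb'))['img'][:,:,::-1];s=pickle.load(open('scene0.pkl','rb'))['img'][:,:,::-1]
c=np.zeros((600,800,3),np.uint8)
f=lambda a,k:cv2.resize(a,None,fx=k,fy=k,interpolation=cv2.INTER_CUBIC)
c[:,:400]=f(t[165:285,170:250],5)
c[:320,400:]=f(t[160:200,360:410],8)
c[320:,400:]=f(s[145:180,260:310],8)
cv2.imwrite('pics/crop1.png',c)
```

```text
(no output)
```

View pics/crop1.png

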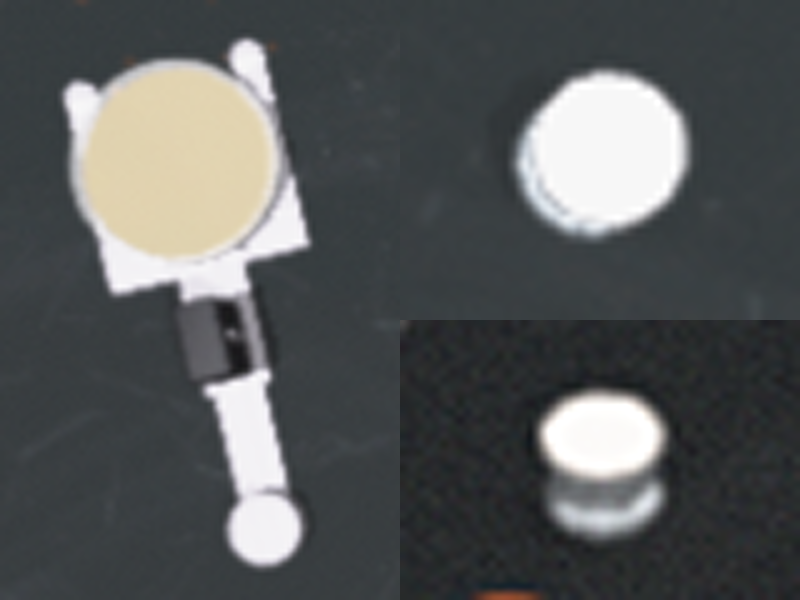

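The crop confirms it: the stage is the white-topped round pedestal, and the last panel shows its round aluminium side. Next I'll fit the poses.

```bash
cat > h.py <<'E'
import cv2,numpy as np,pickle
from scipy.optimize import least_squares
def ray(d,uv):
    p=cv2.undistortPoints(np.array([[uv]],float),d['K'],np.array(d['D']))[0,0]
    R=cv2.Rodrigues(np.array(d['rvec'],float))[0]; C=-R.T@np.array(d['tvec']); return C,R.T@np.array([p[0],p[1],1])
def onz(d,uv,z):
    C,v=ray(d,uv); return C+v*(z-C[2])/v[2]
def cr(u,v,x0,y0,k): return ((u+.5)/k-.5+x0,(v+.5)/k-.5+y0)
def full(u,v): return cr(u,v,0,0,800/560)
def fitlifter(pts): # pts: list (world xy, lifter xy rel grip, weight)
    f=lambda q:np.concatenate([w*(q[:2]+np.array([[np.cos(q[2]),-np.sin(q[2])],[np.sin(q[2]),np.cos(q[2])]])@np.array(l)-g[:2]) for g,l,w in pts])
    r=least_squares(f,[.5,0,0]); return r.x,r.fun.reshape(-1,2)
E
python3 - <<'E'
from h import *
np.set_printoptions(precision=4,suppress=True)
t=pickle.load(open('top0.pkl','rb'));s=pickle.load(open('scene0.pkl','rb'))
print('cams',ray(t,(0,0))[0],ray(s,(0,0))[0])
L=lambda u,v,z:onz(t,cr(u,v,170,165,5),z)
for n,a in dict(bl=L(112,293,.004),br=L(310,243,.004)).items(): print(n,a)
pts=[(L(265,527,.022),(-.085,0),1),(L(209,343,.062),(0,0),1),(L(75,82,.004),(.132,.039),1),(L(243,39,.004),(.132,-.039),1)]
q,r=fitlifter(pts);print('grip xy yaw',q,'res',r)
d=L(177,160,.021);print('dish',d)
c,sn=np.cos(q[2]),np.sin(q[2]);print('dish rel grip',np.array([[c,sn],[-sn,c]])@(d[:2]-q[:2]))
print('scene weight',onz(s,full(428,408),.022),'top',pts[0][0],' scene dish',onz(s,full(322,396),.021), 'scene griptop',onz(s,full(374,387),.062),pts[1][0])
print('stage top',onz(t,cr(213,148,360,160,8),.03),'scene',onz(s,cr(202,115,260,145,8),.03))
for n,p in dict(sq=(414,283),orange=(481,265),red=(604,316)).items(): print(n,onz(t,full(*p),.03))
E
```

```text
cams [ 0.4681 -0.0601  0.9864] [0.1884 0.59   0.8505]
bl [0.5042 0.1828 0.004 ]
br [0.5287 0.0933 0.004 ]
grip xy yaw [0.4833 0.1285 0.2772] res [[-0.     -0.0011]
 [ 0.0017  0.0024]
 [-0.0009 -0.0014]
 [-0.0008  0.0001]]
dish [0.5638 0.1516 0.021 ]
dish rel grip [0.0838 0.0003]
scene weight [0.3997 0.1042 0.022 ] top [0.4016 0.1063 0.022 ]  scene dish [0.558  0.1572 0.021 ] scene griptop [0.4779 0.1303 0.062 ] [0.4815 0.1261 0.062 ]
stage top [ 0.6114 -0.2499  0.03  ] scene [ 0.6108 -0.2489  0.03  ]
sq [ 0.5635 -0.0385  0.03  ]
orange [ 0.5934 -0.1415  0.03  ]
red [ 0.5185 -0.3286  0.03  ]
```

```bash
python3 -m inch '[[0.1,-0.05,0,0,0,0,1],[0.25,-0.14,0,0,0,0,1],[0.4,-0.23,0,0,0,0,1],[0.55,-0.32,0,0,0,0,1],[0.7,-0.4,0,0,0,0,1],[0.85,-0.5,0,0,0,0,1],[0.95,-0.55,0,0,0,0,1],[1,-0.57,0,0,0,0,1]]'; python3 -m inch '[[0,-0.1,0.03,0,0,0,1],[0,-0.25,0.08,0,0,0,1],[0,-0.4,0.13,0,0,0,1],[0,-0.55,0.18,0,0,0,1],[0,-0.7,0.22,0,0,0,1],[0,-0.83,0.27,0,0,0,1],[0,-0.95,0.3,0,0,0,1],[0,-1,0.3,0,0,0,1]]'
```

```text
t: 1.1
position: [0.4146, -0.3523, 0.3025]
tcp_rot: [-3.141, -0.0, 0.282]
contact_force: [-0.5, 1.0, -0.2]
grip_width: 0.0879
t: 2.1
position: [0.3299, -0.065, 0.2123]
tcp_rot: [-3.141, 0.001, 0.279]
contact_force: [0.1, -0.3, 0.3]
grip_width: 0.0879
```

```bash
python3 -m inch '[[0.1,-0.07,0,0,0,0,1],[0.22,-0.16,0,0,0,0,1],[0.34,-0.24,0,0,0,0,1],[0.46,-0.33,0,0,0,0,1],[0.56,-0.4,0,0,0,0,1],[0.63,-0.45,0,0,0,0,1],[0.668,-0.48,0,0,0,0,1],[0.668,-0.48,0,0,0,0,1]]'
python3 - <<'E'
from bench import *
import cv2,pickle
o=observe();print(o['t'],o['position'],o['tcp_rot'])
d=get_image('wrist');pickle.dump(d,open('w1.pkl','wb'));print(d['rvec'],d['tvec']);cv2.imwrite('pics/w1.png',cv2.resize(d['img'][:,:,::-1],(800,600)))
E
```

```text
t: 3.1
position: [0.4843, 0.1279, 0.2126]
tcp_rot: [-3.142, 0.0, 0.279]
contact_force: [0.1, 0.6, -0.2]
grip_width: 0.0878
3.1 [0.4842847  0.12787291 0.2125627 ] [-3.14155921e+00  1.03758507e-04  2.78769699e-01]
[-2.32216544  1.75068622  0.24774938] [-0.00898307  0.47474602  0.44213047]
```

View pics/w1.png

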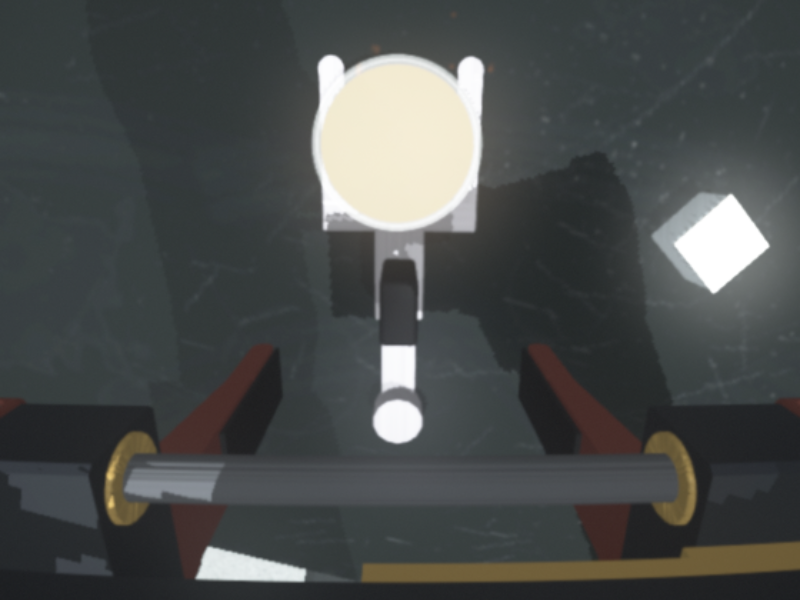

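The wrist view shows the grip top centred near (399,315), the weight at (397,421), the tine tips at (330,56) and (471,57), and the dish centre at (397,142). I'll refine the fit from these.

Run:
```python
from h import *
np.set_printoptions(precision=4,suppress=True)
w=pickle.load(open('w1.pkl','rb'))
L=lambda u,v,z:onz(w,full(u,v),z)
pts=[(L(397.5,421,.022),(-.085,0),1),(L(399,315,.062),(0,0),1),(L(330,55,.004),(.132,.039),1),(L(471,56,.004),(.132,-.039),1)]
q,r=fitlifter(pts);print('grip xy yaw',q,'res',r)
d=L(397,142,.021);print('dish',d)
c,sn=np.cos(q[2]),np.sin(q[2]);print('dish rel grip',np.array([[c,sn],[-sn,c]])@(d[:2]-q[:2]))
```

```text
grip xy yaw [0.4848 0.1302 0.2707] res [[-0.0008 -0.0004]
 [ 0.      0.0003]
 [ 0.0004  0.0001]
 [ 0.0004  0.    ]]
dish [0.566  0.1543 0.021 ]
dish rel grip [0.0847 0.0016]
```

```bash
python3 -m inch '[[0.003,-0.006,0.04,0,0,0.014,1],[0.003,-0.006,0.1,0,0,0.014,1],[0.003,-0.006,0.17,0,0,0.014,1],[0.003,-0.006,0.24,0,0,0.014,1],[0.003,-0.006,0.3,0,0,0.014,1],[0.003,-0.006,0.35,0,0,0.014,1],[0.003,-0.006,0.38,0,0,0.014,1],[0.003,-0.006,0.392,0,0,0.014,1]]';python3 -m inch '[[0,0,0,0,0,0,0.6],[0,0,0,0,0,0,0.2],[0,0,0,0,0,0,-0.1],[0,0,0,0,0,0,-0.3],[0,0,0,0,0,0,-0.45],[0,0,0,0,0,0,-0.6],[0,0,0,0,0,0,-1],[0,0,0,0,0,0,-1]]'
```

```text
t: 4.15
position: [0.484, 0.1299, 0.0946]
tcp_rot: [3.142, 0.0, 0.272]
contact_force: [0.8, -0.2, -0.2]
grip_width: 0.0877
t: 5.15
position: [0.4842, 0.1299, 0.095]
tcp_rot: [3.141, 0.0, 0.271]
contact_force: [-0.2, -2.0, 1.4]
grip_width: 0.0196
```

```bash
python3 -m inch '[[0,0,0,0,0,0,-1],[0,0,0,0,0,0,-1],[0,0,-0.003,0,0,0,-1],[0,0,-0.009,0,0,0,-1],[0,0,-0.018,0,0,0,-1],[0,0,-0.029,0,0,0,-1],[0,0,-0.04,0,0,0,-1],[0,0,-0.052,0,0,0,-1]]';python3 -m inch '[[0,0,-0.014,0,0,0,-1],[0,0,-0.03,0,0,0,-1],[0,0,-0.05,0,0,0,-1],[0,0,-0.07,0,0,0,-1],[0,0,-0.09,0,0,0,-1],[0,0,-0.11,0,0,0,-1],[0,0,-0.125,0,0,0,-1],[0,0,-0.13,0,0,0,-1]]'
python3 - <<'E'
from bench import *
import cv2,pickle
d=get_image('wrist');pickle.dump(d,open('w2.pkl','wb'))
e=get_image('scene');pickle.dump(e,open('s2.pkl','wb'))
import numpy as np
a=cv2.resize(d['img'][:,:,::-1],(800,600))[0:450,150:650]
b=cv2.resize(e['img'][210:360,180:280,::-1],None,fx=3,fy=3,interpolation=cv2.INTER_CUBIC)
cv2.imwrite('pics/w2.png',np.hstack([a,b])); o=observe();print(o['position'],o['tcp_rot'],o['moment'])
E
```

```text
t: 6.15
position: [0.4842, 0.13, 0.1109]
tcp_rot: [3.142, -0.0, 0.272]
contact_force: [-0.1, 0.4, -3.5]
grip_width: 0.0202
t: 7.15
position: [0.4843, 0.1301, 0.15]
tcp_rot: [3.142, -0.0, 0.272]
contact_force: [-0.5, 0.2, -4.4]
grip_width: 0.0198
[0.48423825 0.13005333 0.14975132] [ 3.14150228e+00 -2.07384545e-04  2.71765194e-01] [ 0.02063721 -0.06036829  0.00662211]
```

View pics/w2.png

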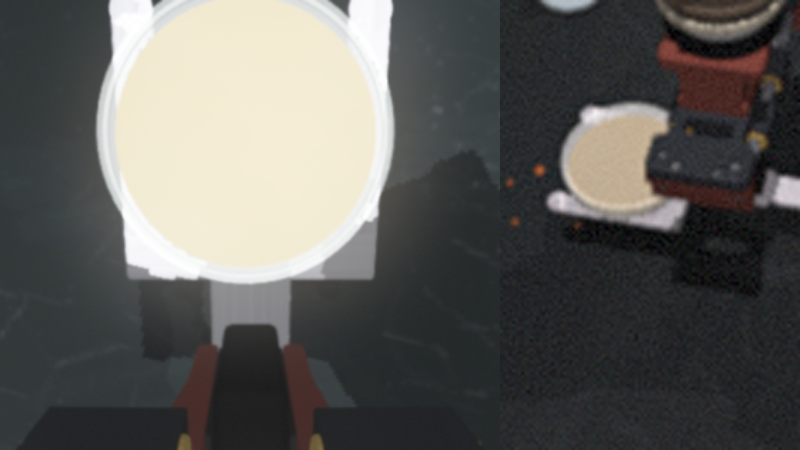

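The dish was lifted about 55 mm and is level. The plate axis is at x≈250 and the dish centre at x≈245, about 1.6 mm to the lifter's left. Next I'll turn to the final heading (yaw −0.15) and then cross.

```bash
python3 -m inch '[[0,0,0,0,0,0.04,-1],[0,0,0,0,0,0.14,-1],[0,0,0,0,0,0.28,-1],[0,0,0,0,0,0.42,-1],[0,0,0,0,0,0.56,-1],[0,0,0,0,0,0.7,-1],[0,0,0,0,0,0.8,-1],[0,0,0,0,0,0.84,-1]]'; python3 -m inch '[[0.002,0.008,0,0,0,0,-1],[0.008,0.028,0,0,0,0,-1],[0.017,0.063,0,0,0,0,-1],[0.031,0.113,0,0,0,0,-1],[0.047,0.173,0,0,0,0,-1],[0.064,0.233,0,0,0,0,-1],[0.08,0.293,0,0,0,0,-1],[0.096,0.353,0,0,0,0,-1]]'; python3 -m inch '[[0.016,0.06,0,0,0,0,-1],[0.033,0.12,0,0,0,0,-1],[0.049,0.18,0,0,0,0,-1],[0.066,0.24,0,0,0,0,-1],[0.082,0.3,0,0,0,0,-1],[0.098,0.36,0,0,0,0,-1],[0.115,0.42,0,0,0,0,-1],[0.131,0.48,0,0,0,0,-1]]'; python3 -m inch '[[0.016,0.06,0,0,0,0,-1],[0.033,0.12,0,0,0,0,-1],[0.049,0.18,0,0,0,0,-1],[0.064,0.235,0,0,0,0,-1],[0.076,0.28,0,0,0,0,-1],[0.086,0.315,0,0,0,0,-1],[0.093,0.34,0,0,0,0,-1],[0.097,0.355,0,0,0,0,-1]]'
python3 - <<'E'
from bench import *
import cv2,pickle,numpy as np
d=get_image('wrist');e=get_image('top');pickle.dump((d,e),open('w3.pkl','wb'))
a=cv2.resize(d['img'][:,:,::-1],(800,600))[0:450,150:650]
b=cv2.resize(e['img'][130:280,345:445,::-1],None,fx=3,fy=3,interpolation=cv2.INTER_CUBIC)
cv2.imwrite('pics/w3.png',np.hstack([a,b])); o=observe();print(o['t'],o['position'],o['tcp_rot'],o['moment'])
E
```

```text
t: 8.25
position: [0.4841, 0.1301, 0.1495]
tcp_rot: [3.141, 0.0, -0.149]
contact_force: [0.9, -0.8, -4.1]
grip_width: 0.02
t: 9.25
position: [0.497, 0.0191, 0.1496]
tcp_rot: [3.141, 0.0, -0.149]
contact_force: [0.3, -0.4, -4.3]
grip_width: 0.0199
t: 10.25
position: [0.5147, -0.1285, 0.1496]
tcp_rot: [3.142, -0.0, -0.148]
contact_force: [0.3, -0.3, -3.7]
grip_width: 0.0201
t: 11.25
position: [0.5277, -0.237, 0.1496]
tcp_rot: [-3.141, 0.0, -0.148]
contact_force: [0.1, 0.8, -4.2]
grip_width: 0.02
11.35 [ 0.52771162 -0.23706108  0.14962705] [ 3.14149866e+00 -4.29417317e-05 -1.48415810e-01] [0.04390417 0.01999142 0.03757074]
```

View pics/w3.png

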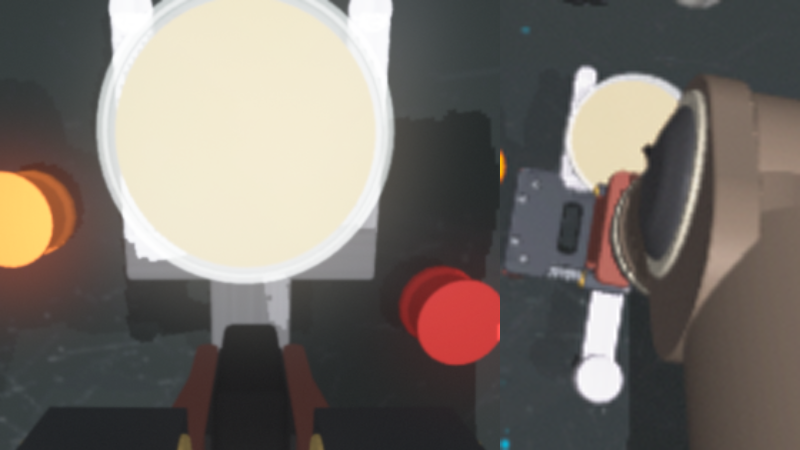

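The dish sits unchanged in the wrist frame, spanning 97 to 394 with its bottom at 283. The red top is at (460,322) in the crop, which I can use to check the wrist camera against the top camera.

Run:
```python
from h import *
np.set_printoptions(precision=4,suppress=True)
d,e=pickle.load(open('w3.pkl','rb'));w2=pickle.load(open('w2.pkl','rb'))
tcp=np.array([.5277,-.2371]);yaw=-.1484
# fit rim circle (47 mm, z .076) to rim points in wrist image
P=[onz(d,full(u+150,v),.0755)[:2] for u,v in [(97,132),(394,130),(246,283),(150,245),(345,240)]]
r=least_squares(lambda q:[np.hypot(*(p-q[:2]))-q[2] for p in P],[.61,-.25,.047]);print('dish',r.x,r.fun)
q=r.x[:2];c,s=np.cos(yaw),np.sin(yaw);print('rel tcp',np.array([[c,s],[-s,c]])@(q-tcp))
print('red by wrist',onz(d,full(610,322),.03))
st=np.array([.6111,-.2494]);dl=st-q;print('tool shift units',np.array([c*dl[0]+s*dl[1],s*dl[0]-c*dl[1]])/.3)
Q=[onz(e,cr(u-500,v,345,130,3),.0755)[:2] for u,v in [(566,135),(632,73),(580,175),(590,90),(660,78)]]
r=least_squares(lambda q:[np.hypot(*(p-q))-.047 for p in Q],[.61,-.25]);print('dish by top',r.x,r.fun)
```

```text
dish [ 0.6103 -0.2459  0.0457] [-0.      0.0002  0.0004 -0.0002 -0.0004]
rel tcp [0.083  0.0035]
red by wrist [ 0.5215 -0.3283  0.03  ]
tool shift units [0.0043 0.0112]
dish by top [ 0.6089 -0.2482] [ 0.001  -0.0001 -0.0011 -0.0003 -0.0003]
```

```bash
python3 -m inch '[[0.002,0.002,0.005,0,0,0,-1],[0.004,0.005,0.015,0,0,0,-1],[0.005,0.006,0.028,0,0,0,-1],[0.005,0.006,0.04,0,0,0,-1],[0.005,0.006,0.05,0,0,0,-1],[0.005,0.006,0.06,0,0,0,-1],[0.005,0.006,0.068,0,0,0,-1],[0.005,0.006,0.075,0,0,0,-1]]'; python3 -m inch '[[0,0,0.005,0,0,0,-1],[0,0,0.01,0,0,0,-1],[0,0,0.015,0,0,0,-1],[0,0,0.02,0,0,0,-1],[0,0,0.025,0,0,0,-1],[0,0,0.03,0,0,0,-1],[0,0,0.037,0,0,0,-1],[0,0,0.045,0,0,0,-1]]'
python3 - <<'E'
from bench import *
import cv2,pickle,numpy as np
d=get_image('wrist');e=get_image('scene');pickle.dump((d,e),open('w4.pkl','wb'))
a=cv2.resize(d['img'][:,:,::-1],(800,600))[0:450,150:650]
b=cv2.resize(e['img'][110:230,240:320,::-1],(300,450),interpolation=cv2.INTER_CUBIC)
cv2.imwrite('pics/w4.png',np.hstack([a,b])); o=observe();print(o['t'],o['position'],o['tcp_rot'],o['moment'])
E
```

```text
t: 12.35
position: [0.5289, -0.2388, 0.127]
tcp_rot: [3.142, -0.0, -0.148]
contact_force: [-0.8, -0.4, -4.3]
grip_width: 0.0199
t: 13.35
position: [0.5289, -0.2388, 0.1135]
tcp_rot: [3.142, -0.0, -0.148]
contact_force: [-0.1, 0.0, -3.7]
grip_width: 0.0198
13.45 [ 0.52876478 -0.23871338  0.11331783] [-3.14149627e+00  4.61708428e-04 -1.48177053e-01] [ 0.00670299 -0.04868354  0.01413559]
```

View pics/w4.png

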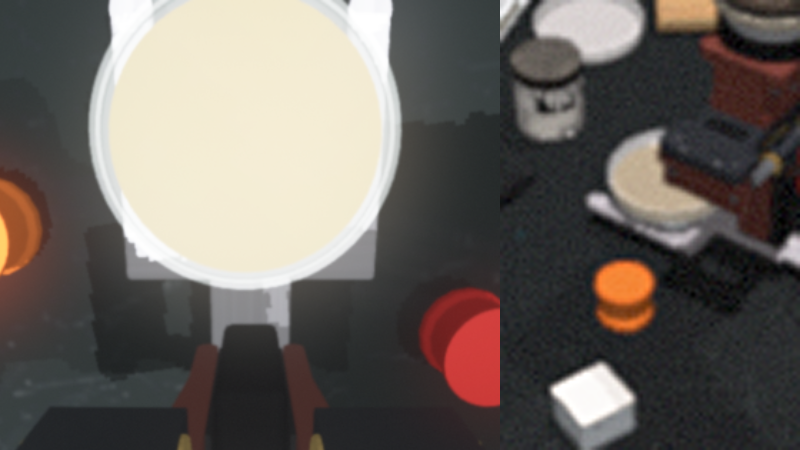

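The dish now rests on the stage: its rim spans 89–401 against 97–394 before, while the fork is unchanged. The measured load also fell by about 0.6 N. I'll lower the fork the rest of the way.

```bash
python3 -m inch '[[0,0,0.01,0,0,0,-1],[0,0,0.02,0,0,0,-1],[0,0,0.03,0,0,0,-1],[0,0,0.04,0,0,0,-1],[0,0,0.048,0,0,0,-1],[0,0,0.054,0,0,0,-1],[0,0,0.057,0,0,0,-1],[0,0,0.059,0,0,0,-1]]'; python3 -m inch '[[0,0,0.001,0,0,0,-1],[0,0,0.002,0,0,0,-1],[0,0,0.002,0,0,0,-1]]'
```

```text
t: 14.45
position: [0.5289, -0.2388, 0.0959]
tcp_rot: [3.142, -0.0, -0.148]
contact_force: [-0.2, 0.6, -4.9]
grip_width: 0.0199
t: 14.82
position: [0.5289, -0.2388, 0.0954]
tcp_rot: [3.142, -0.0, -0.148]
contact_force: [0.1, -0.1, -3.7]
grip_width: 0.0199
```

```bash
python3 -m inch '[[0,0,0.001,0,0,0,-1],[0,0,0.002,0,0,0,-1],[0,0,0.003,0,0,0,-1],[0,0,0.003,0,0,0,-1]]';python3 -m inch '[[0,0,0.001,0,0,0,-1],[0,0,0.002,0,0,0,-1],[0,0,0.002,0,0,0,-1]]'
```

```text
t: 15.32
position: [0.529, -0.2388, 0.0951]
tcp_rot: [3.141, -0.0, -0.148]
contact_force: [-3.0, 0.1, 4.2]
grip_width: 0.0199
t: 15.7
position: [0.529, -0.2388, 0.095]
tcp_rot: [3.141, -0.0, -0.148]
contact_force: [-4.1, 1.6, 11.0]
grip_width: 0.0198
```

The lifter is on the bench (+11 N). I'll relieve that slightly and open partway, staying clear of the red pedestal.

```bash
python3 -m inch '[[0,0,-0.002,0,0,0,-1],[0,0,-0.003,0,0,0,-1],[0,0,-0.003,0,0,0,-0.54],[0,0,-0.003,0,0,0,-0.5],[0,0,-0.003,0,0,0,-0.4],[0,0,-0.003,0,0,0,-0.3],[0,0,-0.003,0,0,0,-0.2],[0,0,-0.003,0,0,0,-0.1]]';python3 -m inch '[[0,0,0,0,0,0,-0.1],[0,0,-0.02,0,0,0,-0.1],[0,0,-0.06,0,0,0,-0.1],[0,0,-0.12,0,0,0,-0.1],[0,0,-0.2,0,0,0,-0.1],[0,0,-0.29,0,0,0,-0.1],[0,0,-0.36,0,0,0,-0.1],[0,0,-0.4,0,0,0,-0.1]]'
python3 - <<'E'
from bench import *
import cv2,pickle,numpy as np
d=get_image('wrist');e=get_image('scene');pickle.dump((d,e),open('w5.pkl','wb'))
a=cv2.resize(d['img'][:,:,::-1],(800,600))[0:450,150:650]
b=cv2.resize(e['img'][110:230,250:330,::-1],(300,450),interpolation=cv2.INTER_CUBIC)
cv2.imwrite('pics/w5.png',np.hstack([a,b])); o=observe();print(o['t'],o['position'],o['contact_force'])
E
```

```text
t: 16.7
position: [0.5289, -0.2388, 0.0947]
tcp_rot: [3.142, -0.0, -0.148]
contact_force: [-0.9, 0.6, 0.0]
grip_width: 0.0392
t: 17.7
position: [0.5294, -0.2389, 0.2172]
tcp_rot: [3.141, -0.003, -0.148]
contact_force: [0.4, 0.3, -0.0]
grip_width: 0.0394
17.8 [ 0.52950168 -0.23899957  0.21670296] [ 0.05725175 -0.52227613 -0.33300815]
```

View pics/w5.png

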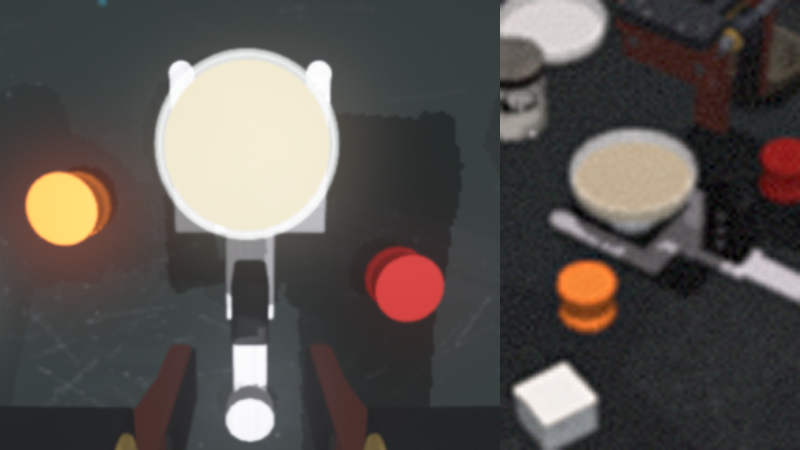

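The dish stands on the stage, the lifter is flat and the gripper is clear. I'll back the arm off so the top camera can check the centring.

```bash
python3 -m inch '[[0,0,-0.05,0,0,0,-0.1],[-0.05,0.1,-0.12,0,0,0,-0.1],[-0.1,0.25,-0.2,0,0,0,-0.1],[-0.17,0.4,-0.27,0,0,0,-0.1],[-0.25,0.55,-0.33,0,0,0,-0.1],[-0.3,0.7,-0.33,0,0,0,-0.1],[-0.33,0.8,-0.33,0,0,0,-0.1],[-0.33,0.85,-0.33,0,0,0,-0.1]]'
python3 - <<'E'
from bench import *
import cv2,pickle,numpy as np
e=get_image('top');s=get_image('scene');pickle.dump((e,s),open('w6.pkl','wb'))
a=cv2.resize(e['img'][130:280,335:435,::-1],(400,600),interpolation=cv2.INTER_CUBIC)
b=cv2.resize(s['img'][125:215,250:310,::-1],(400,600),interpolation=cv2.INTER_CUBIC)
cv2.imwrite('pics/w6.png',np.hstack([a,b])); o=observe();print(o['t'],o['position'],o['contact_force'])
E
```

```text
t: 18.8
position: [0.3919, -0.478, 0.3136]
tcp_rot: [-3.141, 0.001, -0.151]
contact_force: [0.7, 0.5, 0.2]
grip_width: 0.0393
18.9 [ 0.39313756 -0.47723559  0.31338387] [ 0.83023207  0.37382797 -0.16035644]
```

View pics/w6.png

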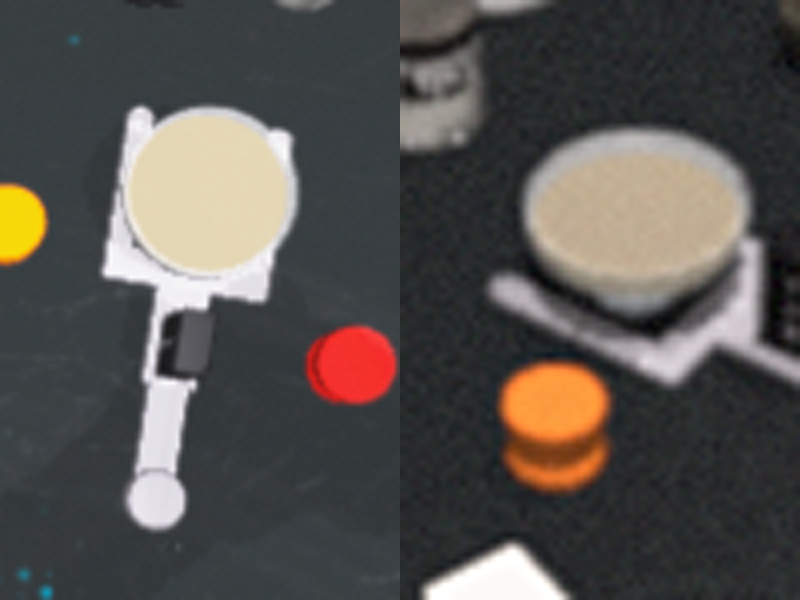

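Top view: the dish rim spans 124–298 across and 107–278 down, so its centre is at (211,192). The scene view shows the stage under the dish and the lifter flat.

Run:
```python
from h import *
e,s=pickle.load(open('w6.pkl','rb'))
print(onz(e,cr(211,192,335,130,4),.046),'stage .6114 -.2499 (top)')
print(onz(s,cr(637,209,250-400/6.667,125,6.667),.046),'stage .6108 -.2489 (scene)')
from bench import *
print(sign_off())
```

```text
[ 0.61002893 -0.24924613  0.046     ] stage .6114 -.2499 (top)
[ 0.60740139 -0.24419306  0.046     ] stage .6108 -.2489 (scene)
the job is handed in; nothing more can be done
None
```

The dish with the tan agar now stands on the round viewing stage, and I handed the job in at about 19 s. I carried it level on the lifter, gripped only by its black grip. I lowered the fork around the stage until the lifter lay on the bench, opened the gripper partway and backed the arm well clear.

**Last checks:**
- **Contact and level:** The final pictures show the dish upright on the stage and the lifter flat on the bench. The highest force I saw at the wrist was about 11 N, when the lifter touched down.
- **Centring:** The two cameras disagree. The top camera puts the dish about 1.5 mm from the stage centre, and the scene camera about 6 mm. I trust the top one more, because the scene camera was off by a similar amount in its first reading of the dish. I signed off in the same script that printed these numbers, so I did not resolve the difference.

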